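Open the spares case past its spring stay and stow the gaskets

TASK

Open the grey spares case by pushing its lid up by the handle just past the balance point of its spring stay, so that the lid stays up by itself when you let go; feel for that point, because it is set differently on every case and the lid must never be forced against the end stop close behind it. Then pick up the copper gasket pack and lay it flat on the floor of the case, without dropping it in, and leave the lid standing open. Do not disturb the beaker, the vial or the tape roll.

Things in the scene. Friction and masses are not known exactly. Their poses are not given: they have to be found in the camera images.
- case: Grey open box, fixed to the worktop, 150 mm deep (x), 200 mm wide (y), 80 mm high, walls and floor 4 mm, empty. Origin at the centre of its underside; x points from its front to its hinge side, y to its left as the robot sees it, z up. A black housing 130 x 25 mm, 94 mm high, outside its right-hand (-y) wall hides the spring stay.
- lid (a joint): Lid angle in rad: 0 shut, grows as the handle rises. The lid falls shut from anywhere below the balance point, which lies between 1.13 and 1.63 rad, hidden and different each time. In the 0.14 rad before it a sprung ball resists with up to 4 to 8 N at the handle, then gives way: the lid snaps on by about 0.1 rad and stays. The solid end stop comes 0.14 rad after the balance point.
- case_hinge (a point): Middle of the lid's hinge axis (along the case's y), on the rear top edge of the case, 80 mm above the worktop. The lid is a flat plate, 5 mm thick, over the whole case, about 0.3 kg. More than about 15 N of push at the handle against the end stop counts as forcing it.
- handle (a point): Centre of the lid's handle, moving with the lid: a round steel bar 10 mm thick, 80 mm long, parallel to the hinge, 188 mm from the hinge axis and 4 mm above it when shut, held by two end legs 90 mm apart, with a 33 mm gap between bar and case front. Can be pushed from below or pinched from above.
- case_floor (a point): Centre of the inner floor of the case, 4 mm above the worktop; the free inside is 142 mm (x) by 192 mm (y), 76 mm deep. The raised lid may lean over the rear half, so the front half leaves more room for a gripper.
- gaskets_mid (a point): Centre (half-way up) of the copper gasket pack: a flat copper ring stack 49 mm across and 10 mm high, lying flat on the worktop, about 50 g. Its z axis is the ring's axis.
- gaskets: The same copper gasket pack, origin at the centre of its underside.
- beaker_mid (a point): Centre of a small glass beaker, 54 mm across, 70 mm high, standing; bystander.
- vial_mid (a point): Centre of a glass sample vial with a cap, 22 mm across, 68 mm high, standing; bystander.
- roll_mid (a point): Centre of a flat roll of amber film tape, 64 mm across, 13 mm high; bystander.
There are look-alikes about, which are no part of the job. Leave any yellow look-alike of the gaskets alone.

How it is judged:
On the way, in this order (a step that is already met when the one before it is completed fails the run):
1. the lid stands open (beyond 1.1 rad), at rest, with the robot not touching it (value of joint lid above 1.1 rad and velocity of joint lid between -0.05 and 0.05 rad/s and contact force between each of the fingers, the arm and case below 0.3 N), for 0.5 s.
2. the gasket pack lies flat on the floor of the case, let go (x of gaskets_mid in the frame of case between -0.06 and 0.06 m and y of gaskets_mid in the frame of case between -0.085 and 0.085 m and z of gaskets_mid in the frame of case below 0.017 m and angle between gaskets_mid's own z axis and vertical below 0.2 rad and linear speed of gaskets below 0.03 m/s and contact force between the fingers and gaskets below 0.1 N), for 0.2 s.
At the end, for the whole second after the job is handed in: The lid stands open by itself (beyond 1.1 rad, moving less than 0.05 rad/s) with the robot touching neither lid nor case; the gasket pack lies flat (within 0.2 rad) and still on the floor of the case, between its walls, let go (all of step 1 and all of step 2).
It fails at once if the lid is forced against its end stop (more than 45 N between the stay's pin and the stop, which is some 16 N of push at the handle) (contact force between lid_c6 and stay_c0 above 45 N).
It fails at once if the gasket pack is dropped into the case (faster than 0.7 m/s between its walls) (x of gaskets_mid in the frame of case between -0.07 and 0.07 m and y of gaskets_mid in the frame of case between -0.095 and 0.095 m and z of gaskets_mid in the frame of case below 0.075 m and linear speed of gaskets above 0.7 m/s).
It fails at once if the beaker is moved by more than 20 mm (distance of beaker_mid from where it was at the start of the episode above 0.02 m).
It fails at once if the vial is moved by more than 20 mm (distance of vial_mid from where it was at the start of the episode above 0.02 m).
It fails at once if the tape roll is moved by more than 20 mm (distance of roll_mid from where it was at the start of the episode above 0.02 m).
It also fails if it takes over 72 s, if anything falls off the work surface, if the arm or the gripper's body presses on something with over 40 N, if the wrist force passes 120 N, or if a joint passes its speed limit or range.

ROBOT

A 6-joint arm with a two-finger parallel gripper is mounted at the origin on a cart in front of the work surface, level with it; the furniture and walls round the work are solid. World frame = base frame: x ahead of the robot, y to its left, z up, the work surface at z = 0. Lengths are in m, angles in rad, forces in N, time in s.
With the tool pointing down it reaches from about 0.375 to 0.975 m from the base axis. Payload 3.8 kg.
Tool frame: the origin (TCP) lies at the very end of the fingers, on their centre line; the grasp point (between the pads) lies 19 mm behind it; z points along the fingers, y is the direction in which the jaws open and shut (so a half turn about z gives the same grasp; the last joint's range is limited). The gripper opens to 85 mm and grips with 20 to 120 N. Pads are 22 mm wide; open, the fingers measure 114 mm over their backs; the gripper's body (76 mm by 85 mm) begins 54 mm behind the grasp point. The pads swing forward as they close: fully open they stand 13 mm farther back than shut.
Start: joints at [1.276, 0.264, 1.604, -0, 1.274, -0.037], TCP at [0.172, 0.653, 0.231] pointing down, gripper open.
Joint ranges: [-2.63, 2.63], [-0.94, 2.18], [0.31, 2.57], [-1.31, 4.45], [0, 2.66], [-2.55, 2.55]. Speed limits (rad/s): [2.57, 2.57, 3.14, 3.14, 3.14, 3.14].

INTERFACE

Orientations are given as a rotation vector (axis times angle).
In Python, from workcell import bot, viewer gives the robot as it stands.
- The arm moves only by the tool jog_arm, never from a script. Its argument "motion" is a list of rows, each an object of numbers: "dx", "dy", "dz": the shift along the world's x, y, z in cm; "turn": the turn about the world's z in rad. A call has 1 to 12 rows; each row shifts and turns the commanded pose from where the row before left it; what a row does not reach is not made up. A row lasts 1/12 s, in which the tool goes at most 41.7 mm and 7.16 degrees, less where a joint would pass 70% of its speed; a pose out of reach is approached as far as the arm can. A call is refused whole if a number of a shift passes 4.17 or a number of a turn 0.125, either way. A call with a gripper value outside its range is refused whole. "fingers" is the finger opening in cm, from 0 to 8.54, set as the call begins (left out, the last holds). The fingers move at their own pace and stop on an object; "grip_force" is the grip in N (left out, the last holds). Time passes only in rows, so rows that do not move let the fingers close. It gives the time, the measured TCP pose, the force and the opening at its end, in the units of the state.
- bot.read_state(): the state, without advancing time (a new reading comes with each control period).
- viewer.read_camera(name): name is "scene" or "top" or "wrist"; returns (picture, depth): 420x560x3 uint8, red, green, blue; 420x560 float32, m along the optical axis (not along the pixel's ray), 0 where there is no reading.
- viewer.camera_info(name): a dict with "vertical_fov" (degrees; the focal length in pixels is half the picture's height over the tangent of half this angle, whatever the lens; pixels are square), "cx", "cy" (the principal point, pixels), "R" (3x3) and "t" (3): a world point X has camera coordinates R X + t. Camera axes: x right, y down, z forward; pixel columns grow to the right and rows downward; lengths in m; the calibration is good to about 2 mm. A picture is of the moment at which its call begins: read the wrist's pose just before it. camera_info takes no time and is no camera call; for the wrist camera it gives the pose at the moment of the call.
- bot.finish_job(): hands the job in, once; it reports no verdict.
The state is a dict: "time": time; "q": joint angles; "joint_vel": joint speeds; "joint_torque": joint torques, N m; "tool_pos": TCP position; "tcp_rot": TCP orientation; "wrist_force": force on the tool from outside, world axes, zero at the start; "torque": the same for the moment, N m; "width": opening from 0.0 (shut) to 1.0 (fully open).
Only numpy, scipy, OpenCV 4.12 (cv2) and the standard library are available. Lean on these libraries where they do the work, as an engineer would, in place of code of your own. Each camera call takes 0.05 s, during which the arm holds its last target. There are 200 camera calls.

## Working session

There is one attempt and no reset: what is moved stays moved. The work goes in short steps, Python scripts to look and compute and a tool call to move; the robot and the scene stay as the last step left them, time stands still between calls to the robot, and variables do not carry over. Pictures are saved under pics/ and viewed, about 8 in all and at most 12, crops included, and the job is handed in when it is done.

Besides the shell and the picture viewer there is one more tool, called by a JSON object that holds its "api" and its "payload", one argument or row to a line. jog_arm: Moves the arm, as the interface text tells. Its arguments: {"type":"object","properties":{"motion":{"type":"array"},"fingers":{"type":"number"},"grip_force":{"type":"number"}},"required":["motion"]}

```bash
mkdir -p pics
cat > h.py <<'E'
import numpy as np, cv2
from workcell import bot, viewer
def snap(n,f):
    i=viewer.camera_info(n); p,d=viewer.read_camera(n); cv2.imwrite(f'pics/{f}.png',p[:,:,::-1]); np.savez(f'pics/{f}.npz',p=p,d=d,R=i['R'],t=i['t'],c=[i['cx'],i['cy'],p.shape[0]/2/np.tan(np.radians(i['vertical_fov'])/2)])
    return load(f)
def load(f): return dict(np.load(f'pics/{f}.npz'))
def pts(s):
    v,u=np.mgrid[:s['d'].shape[0],:s['d'].shape[1]]; cx,cy,f=s['c']; d=s['d']
    C=np.stack([(u-cx)/f*d,(v-cy)/f*d,d],-1); return (C-s['t'])@s['R']
def ray(s,u,v,z):
    cx,cy,f=s['c']; R=np.array(s['R']);o=-R.T@s['t']; r=R.T@[(u-cx)/f,(v-cy)/f,1]; return o+r*(z-o[2])/r[2]
E
python3 - <<'E'
from h import *
a=snap('top','top0');b=snap('scene','sc0')
print(bot.read_state()); print(a['R'],a['t'],a['c'],b['R'],b['t'],b['c'])
E
```

```text
{'time': 0.1, 'q': array([ 1.27610444e+00,  2.64703363e-01,  1.60525862e+00, -2.18513396e-05,
        1.27371515e+00, -3.69222838e-02]), 'joint_vel': array([ 0.00026323, -0.00213421, -0.0018034 , -0.00041229, -0.0006179 ,
       -0.00052978]), 'joint_torque': array([-1.02934437e-04, -5.16711473e+01, -3.68589377e+01, -2.15726327e-04,
        6.23417756e-03,  9.92276767e-06]), 'tool_pos': array([0.17190095, 0.65204532, 0.23005788]), 'tcp_rot': array([-0.40373169, -3.11521469,  0.00323447]), 'wrist_force': array([-0.63249445,  0.15965726, -0.48296822]), 'torque': array([0.0090439 , 0.01829702, 0.08793908]), 'width': 0.9999354556540007}
[[-0.01330201 -0.99990676  0.00308825]
 [-0.99965348  0.01322835 -0.02275789]
 [ 0.02271491 -0.00338991 -0.99973624]] [0.02994888 0.5378908  1.08726045] [275.92930434 204.68655382 402.84531345] [[ 0.80044484 -0.59901433  0.02167705]
 [-0.37435103 -0.52782388 -0.76240623]
 [ 0.46813392  0.6021493  -0.64673553]] [-0.39585199  0.29826121  1.09672273] [276.34934726 202.22240884 520.97745776]
```

View pics/top0.png

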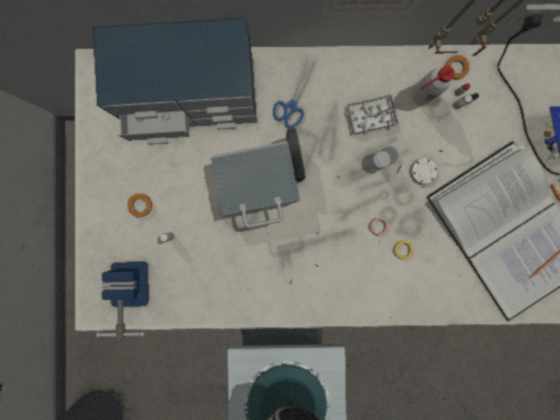

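View pics/sc0.png

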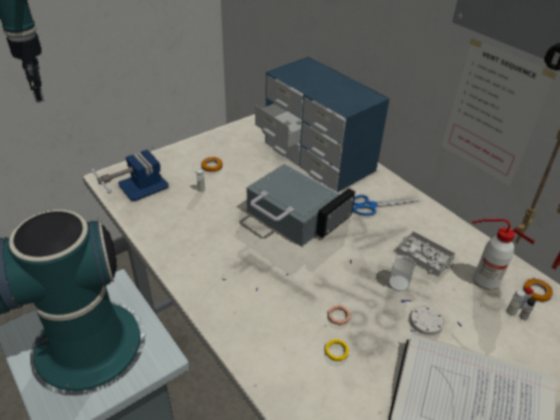

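The top view shows the case with its lid centred near (255,182), its handle bar at about (258,220) and the black stay housing at (294,155). The copper ring is at (378,226) and the yellow look-alike at (403,250). The tape roll is at (140,205), the vial at (165,238) and the beaker at (380,160).

Run:
```python
from h import *
a=load('top0');P=pts(a);p=a['p']
b=load('sc0');hb=cv2.cvtColor(p,cv2.COLOR_RGB2HSV)
for n,(u,v,r) in dict(ring=(378,226,14),yel=(403,250,14),roll=(140,205,18)).items():
    m=np.zeros(p.shape[:2],bool);m[v-r:v+r,u-r:u+r]=1;m&=(hb[...,1]>100)
    vv,uu=np.nonzero(m);(c,rad)=cv2.minEnclosingCircle(np.stack([uu,vv],1).astype(np.float32))
    print(n,m.sum(),c,rad,ray(a,*c,0.01),np.median(P[m],0), 'dia',2*rad/a['c'][2]*1.07)
z=P[...,2]
m=np.zeros(z.shape,bool);m[135:235,200:310]=1
q=m&(z>0.07)&(z<0.13)
L=P[q];print('lid z',np.percentile(L[:,2],[2,10,50,90,98]))
for lo,hi in((.07,.088),(.088,.1)):
  qq=(q&(z>lo)&(z<hi)).astype(np.uint8)
  n,l,st,ce=cv2.connectedComponentsWithStats(qq)
  for k in range(1,n):
    if st[k,4]>60:
      X=P[l==k][:,:2].astype(np.float32);r=cv2.minAreaRect(X);print(lo,st[k],r,np.radians(r[2]),cv2.boxPoints(r).tolist(),P[l==k][:,2].mean())
for (u,v) in [(258,222),(245,224),(265,220),(258,215)]: print(u,v,P[v,u],ray(a,u,v,.09))
B=pts(b); 
for nm,(u,v) in dict(vial=(200,178),beaker=(402,270)).items(): print(nm,B[v,u])
for nm,(u,v) in dict(vial=(165,238),beaker=(372,160)).items(): print(nm,P[v,u])
cv2.imwrite('pics/crop.png',cv2.resize(p[120:250,190:330,::-1],None,fx=4,fy=4,interpolation=cv2.INTER_CUBIC))
```

```text
ring 0 (0.0, 0.0) 0.0 [1.10702711 0.76863727 0.01      ] [nan nan nan] dia 0.0
yel 124 (403.02630615234375, 249.34210205078125) 9.12565803527832 [ 0.41301549 -0.3187193   0.01      ] [ 0.41349693 -0.31935383  0.01007126] dia 0.04847743673195553
roll 275 (139.27108764648438, 204.6325225830078) 11.842092514038086 [0.5431825  0.39196834 0.01      ] [0.54248544 0.3910957  0.01329111] dia 0.0629077145345538
lid z [0.08227143 0.08390246 0.08660125 0.09033103 0.09507365]
0.07 [ 211  139   89   79 3910] ((0.5995289087295532, 0.07502636313438416), (0.1688414216041565, 0.20199549198150635), 11.410552978515625) 0.19915171894834344 [[0.4967955946922302, 0.15732625126838684], [0.5367580056190491, -0.040676750242710114], [0.7022622227668762, -0.00727352499961853], [0.6622998118400574, 0.19072946906089783]] 0.08564538792707209
0.088 [287 135  18  45 444] ((0.6567670106887817, -0.027302846312522888), (0.11346184462308884, 0.02669500932097435), 10.361174583435059) 0.1808366108548937 [[0.5985605716705322, -0.024376194924116135], [0.6033617258071899, -0.05063590407371521], [0.7149734497070312, -0.03022
[... 581 characters left out ...]
[[0.5128051042556763, 0.10727645456790924], [0.5326305627822876, 0.08540259301662445], [0.569525957107544, 0.1188429445028305], [0.5497004985809326, 0.1407168060541153]] 0.0897846073984614
258 222 [0.49353213 0.0686589  0.08719218] [0.49358727 0.06854197 0.09      ]
245 224 [0.48897761 0.10126004 0.08819274] [0.48902128 0.10112642 0.09      ]
265 220 [0.49703878 0.05310045 0.00170022] [0.49835569 0.05096146 0.09      ]
258 215 [0.51090057 0.07194846 0.00258693] [0.51110028 0.06832673 0.09      ]
vial [0.45136601 0.30042462 0.05040761]
beaker [ 0.67894344 -0.25494009  0.02152995]
vial [0.45564051 0.3067206  0.07036114]
beaker [ 6.57244904e-01 -2.41810435e-01  2.15310165e-04]
  return _methods._mean(a, axis=axis, dtype=dtype,
  ret = um.true_divide(
```

View pics/crop.png

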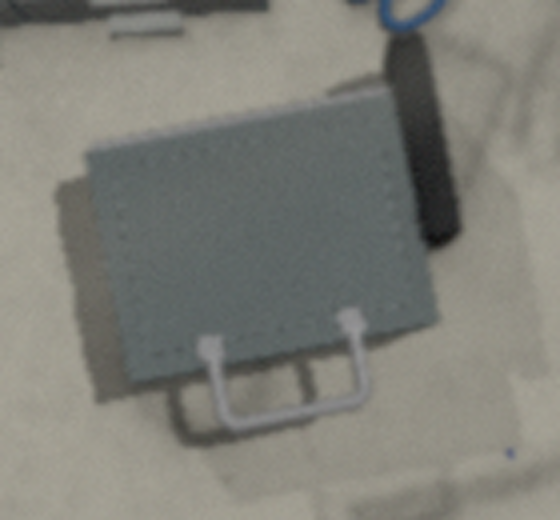

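The crop shows the lid corners at (130,382), (438,322), (392,88) and (90,150), and the bar ends at about (232,428) and (362,398).

Run:
```python
from h import *
a=load('top0');P=pts(a);p=a['p']
f=lambda u,v,z:ray(a,u/4+190-.4,v/4+120-.4,z)
C=[f(u,v,.085) for u,v in((130,382),(438,322),(392,88),(90,150))];C=np.array(C);print(C)
print('len',[np.linalg.norm(C[i]-C[i-1]) for i in range(4)],'center',C.mean(0))
for e in (C[2]-C[1],C[3]-C[0]):print(np.arctan2(e[1],e[0]))
for e in (C[0]-C[1],C[3]-C[2]):print(np.arctan2(-e[0],e[1]))
h=[f(232,428,.089),f(362,398,.089)];print(h,np.mean(h,0),np.arctan2(-(h[0]-h[1])[0],(h[0]-h[1])[1]))
hs=cv2.cvtColor(p,cv2.COLOR_RGB2HSV)
m=np.zeros(p.shape[:2],bool);m[212:240,364:392]=1
print(hs[216:238:3,378]); m&=(hs[...,1]>70)
vv,uu=np.nonzero(m);c,rad=cv2.minEnclosingCircle(np.stack([uu,vv],1).astype(np.float32));print(c,rad,ray(a,*c,.01),m.sum(),np.median(P[m],0))
```

```text
[[ 0.51203931  0.15882506  0.085     ]
 [ 0.54723145 -0.03544198  0.085     ]
 [ 0.69552305 -0.00853661  0.085     ]
 [ 0.65868952  0.18254704  0.085     ]]
len [np.float64(0.14855644068433607), np.float64(0.1974288953703486), np.float64(0.15071263506616947), np.float64(0.19460130932543285)] center [0.60337083 0.07434838 0.085     ]
0.1794831180241633
0.16036982947373074
0.17920990291821168
0.1904256479534289
[array([0.48240419, 0.09476597, 0.089     ]), array([0.50008965, 0.01312028, 0.089     ])] [0.49124692 0.05394313 0.089     ] 0.21331671482189413
[[ 18  33 155]
 [ 11  67 134]
 [ 25  24 141]
 [ 21  26 157]
 [ 24  26 160]
 [ 20  29 161]
 [ 11  83 142]
 [ 21  23 154]]
(378.5, 225.5) 8.860122680664062 [ 0.47820956 -0.25367773  0.01      ] 92 [ 0.47684913 -0.25482084  0.00995188]
```

{"api": "jog_arm", "payload": {
  "motion": [
    {"dx":1.6,"dy":-3.0,"turn":-0.057},
    {"dx":1.6,"dy":-3.0,"turn":-0.057},
    {"dx":1.6,"dy":-3.0,"turn":-0.057},
    {"dx":1.6,"dy":-3.0,"turn":-0.057},
    {"dx":1.6,"dy":-3.0,"turn":-0.057},
    {"dx":1.6,"dy":-3.0,"turn":-0.057},
    {"dx":1.6,"dy":-3.0,"turn":-0.057},
    {"dx":1.6,"dy":-3.0,"turn":-0.057},
    {"dx":1.6,"dy":-3.0,"turn":-0.057},
    {"dx":1.6,"dy":-3.0,"turn":-0.057}
  ],
  "fingers": 2.6,
  "grip_force": 25
}}

```text
validation failed for argument at $.mo...
```

{"api": "jog_arm", "payload": {
  "motion": [
    {"dx":1.6,"dy":-3.0,"turn":-0.057},
    {"dx":1.6,"dy":-3.0,"turn":-0.057},
    {"dx":1.6,"dy":-3.0,"turn":-0.057},
    {"dx":1.6,"dy":-3.0,"turn":-0.057},
    {"dx":1.6,"dy":-3.0,"turn":-0.057},
    {"dx":1.6,"dy":-3.0,"turn":-0.057},
    {"dx":1.6,"dy":-3.0,"turn":-0.057},
    {"dx":1.6,"dy":-3.0,"turn":-0.057},
    {"dx":1.6,"dy":-3.0,"turn":-0.057},
    {"dx":1.6,"dy":-3.0,"turn":-0.057},
    {"dz":0},
    {"dz":0}
  ]
}}

```text
validation failed for argument at $.mo...
```

Run:
```python
from h import *
s=bot.read_state();print(s['tool_pos'],s['tcp_rot'],s['width'],s['wrist_force'])
w=snap('wrist','w1');P=pts(w);z=P[...,2]
print(w['c'])
m=(z>.075)&(z<.1);print(m.sum())
cv2.imwrite('pics/w1.png',w['p'][:,:,::-1])
```

```text
[0.17190095 0.65204532 0.23005788] [-0.40373169 -3.11521469  0.00323447] 0.9999354556540007 [-0.63249445  0.15965726 -0.48296822]
[280.49020379 215.19437042 355.42645623]
1711
```

View pics/w1.png

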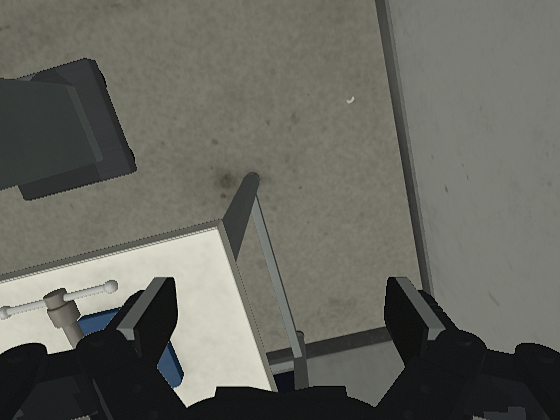

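The wrist view shows the bench edge with the vise at lower left, between the open jaws. The arm hasn't moved because the calls were rejected. I'll retry with all four keys in each row.

{"api": "jog_arm", "payload": {
  "motion": [
    {"dx":1.6,"dy":-3.0,"dz":0,"turn":-0.057},
    {"dx":1.6,"dy":-3.0,"dz":0,"turn":-0.057}
  ],
  "fingers": 2.6,
  "grip_force": 25
}}

```text
time: 0.32
tool_pos: [0.2035, 0.5927, 0.2302]
tcp_rot: [-0.581, -3.087, 0.002]
wrist_force: [2.5, -0.6, 0.2]
width: 0.746
```

{"api": "jog_arm", "payload": {
  "motion": [
    {"dx":1.6,"dy":-3.0,"dz":0,"turn":-0.057},
    {"dx":1.6,"dy":-3.0,"dz":0,"turn":-0.057},
    {"dx":1.6,"dy":-3.0,"dz":0,"turn":-0.057},
    {"dx":1.6,"dy":-3.0,"dz":0,"turn":-0.057},
    {"dx":1.6,"dy":-3.0,"dz":0,"turn":-0.057},
    {"dx":1.6,"dy":-3.0,"dz":0,"turn":-0.057},
    {"dx":1.6,"dy":-3.0,"dz":0,"turn":-0.057},
    {"dx":1.6,"dy":-3.0,"dz":0,"turn":-0.057},
    {"dx":1.6,"dy":-3.0,"dz":0,"turn":-0.057}
  ]
}}

```text
time: 1.07
tool_pos: [0.3483, 0.321, 0.2311]
tcp_rot: [1.348, 2.837, -0.0]
wrist_force: [0.5, 0.4, -0.4]
width: 0.305
```

{"api": "jog_arm", "payload": {
  "motion": [
    {"dx":1.6,"dy":-3.0,"dz":0,"turn":-0.057},
    {"dx":1.6,"dy":-3.0,"dz":0,"turn":-0.057},
    {"dx":1.6,"dy":-3.0,"dz":0,"turn":-0.057},
    {"dx":1.6,"dy":-3.0,"dz":0,"turn":-0.057},
    {"dx":1.6,"dy":-3.0,"dz":0,"turn":-0.057},
    {"dx":1.6,"dy":-3.0,"dz":0,"turn":-0.057},
    {"dx":1.6,"dy":-3.0,"dz":0,"turn":-0.057},
    {"dx":1.6,"dy":-3.0,"dz":0,"turn":-0.057},
    {"dx":1.6,"dy":-3.0,"dz":0,"turn":-0.057},
    {"dx":0,"dy":0,"dz":0,"turn":0},
    {"dx":0,"dy":0,"dz":0,"turn":0},
    {"dx":0,"dy":0,"dz":0,"turn":0}
  ]
}}

```text
time: 2.07
tool_pos: [0.4916, 0.0528, 0.2309]
tcp_rot: [-2.021, -2.404, 0.001]
wrist_force: [-0.1, 1.0, -0.3]
width: 0.304
```

Run:
```python
from h import *
s=bot.read_state();print(s['tool_pos'],s['tcp_rot'],s['width'],s['wrist_force'])
w=snap('wrist','w2')
```

```text
[0.49159615 0.05283076 0.23088185] [-2.02089566e+00 -2.40371334e+00  5.48712234e-04] 0.30411680852291656 [-0.09843947  0.96583461 -0.32051091]
```

View pics/w2.png

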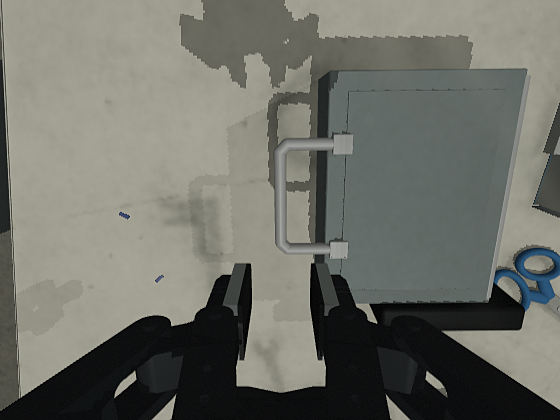

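The bar runs almost vertically at column 281, rows 140–252, so it is parallel to the pads. The lid's far edge runs from (527,68) to (490,303).

Run:
```python
from h import *
w=load('w2');r=lambda u,v,z:ray(w,u,v,z)
a,b=r(282,148,.084),r(281.5,244,.084);print('bar',a,b,(a+b)/2,np.linalg.norm(a-b))
d=a-b;print('yaw',np.arctan2(-d[0],d[1]))
c=[r(347,90,.085),r(345,300,.085)]
for q in [(527,68),(490,303),(330,70),(316,298)]:print(q,r(*q,.085))
P=pts(w);print(P[195,282],P[60+100,450],P[280,450],P[160,281])
```

```text
bar [0.48498579 0.09446101 0.084     ] [0.49901773 0.01276702 0.084     ] [0.49200176 0.05361402 0.084     ] 0.08289030726533035
yaw 0.17010237613343596
(527, 68) [0.65643727 0.18526722 0.085     ]
(490, 303) [ 0.69742111 -0.01074145  0.085     ]
(330, 70) [0.51050962 0.15818701 0.085     ]
(316, 298) [ 0.53919516 -0.0334335   0.085     ]
[0.49157417 0.05720185 0.08841988] [0.61987302 0.10880953 0.0867657 ] [0.65328612 0.00585279 0.08629159] [0.48572416 0.08562254 0.08976785]
```

{"api": "jog_arm", "payload": {
  "motion": [
    {"dx":0.05,"dy":0.08,"dz":-3,"turn":0},
    {"dx":0,"dy":0,"dz":-3,"turn":0},
    {"dx":0,"dy":0,"dz":-3,"turn":0},
    {"dx":0,"dy":0,"dz":-3,"turn":0},
    {"dx":0,"dy":0,"dz":-2.6,"turn":0},
    {"dx":0,"dy":0,"dz":-1,"turn":0},
    {"dx":0,"dy":0,"dz":-1,"turn":0},
    {"dx":0,"dy":0,"dz":0,"turn":0},
    {"dx":0,"dy":0,"dz":0,"turn":0}
  ]
}}

```text
time: 2.87
tool_pos: [0.4931, 0.0541, 0.066]
tcp_rot: [2.02, 2.406, 0.001]
wrist_force: [-0.2, 0.3, 1.0]
width: 0.3
```

{"api": "jog_arm", "payload": {
  "motion": [
    {"dx":0,"dy":0,"dz":0,"turn":0},
    {"dx":0,"dy":0,"dz":0,"turn":0},
    {"dx":0,"dy":0,"dz":0,"turn":0},
    {"dx":0,"dy":0,"dz":0,"turn":0},
    {"dx":0,"dy":0,"dz":0,"turn":0},
    {"dx":0,"dy":0,"dz":0,"turn":0}
  ],
  "fingers": 0.4,
  "grip_force": 25
}}

```text
time: 3.37
tool_pos: [0.491, 0.0533, 0.0667]
tcp_rot: [-2.019, -2.403, 0.004]
wrist_force: [-9.3, -0.6, 7.1]
width: 0.103
```

Run:
```python
import numpy as np
u=np.array([np.cos(.178),np.sin(.178)]);t0=np.arctan2(.004,.188);r=np.hypot(.188,.004)
f=lambda t:(lambda a:(-r*np.cos(a),r*np.sin(a)))(t+t0)
for a in np.arange(0,1.75,.1):
    p,q=f(a),f(a+.1);d=np.array([u[0]*(q[0]-p[0]),u[1]*(q[0]-p[0]),q[1]-p[1]])*100
    x=f(a);print(round(a,2),d.round(2),'pos-from-start',np.round([(x[0]-f(0)[0])*u[0],(x[0]-f(0)[0])*u[1],x[1]-f(0)[1]],4))
```

```text
0.0 [0.13 0.02 1.87] pos-from-start [0. 0. 0.]
0.1 [0.32 0.06 1.85] pos-from-start [0.0013 0.0002 0.0187]
0.2 [0.5  0.09 1.81] pos-from-start [0.0045 0.0008 0.0373]
0.3 [0.67 0.12 1.75] pos-from-start [0.0094 0.0017 0.0554]
0.4 [0.84 0.15 1.67] pos-from-start [0.0161 0.0029 0.0729]
0.5 [1.   0.18 1.58] pos-from-start [0.0245 0.0044 0.0896]
0.6 [1.15 0.21 1.47] pos-from-start [0.0345 0.0062 0.1055]
0.7 [1.29 0.23 1.35] pos-from-start [0.046  0.0083 0.1202]
0.8 [1.42 0.25 1.21] pos-from-start [0.0589 0.0106 0.1336]
0.9 [1.53 0.27 1.06] pos-from-start [0.0731 0.0132 0.1458]
1.0 [1.62 0.29 0.9 ] pos-from-start [0.0884 0.0159 0.1564]
1.1 [1.7  0.31 0.73] pos-from-start [0.1046 0.0188 0.1654]
1.2 [1.77 0.32 0.55] pos-from-start [0.1217 0.0219 0.1727]
1.3 [1.81 0.33 0.37] pos-from-start [0.1393 0.0251 0.1782]
1.4 [1.84 0.33 0.19] pos-from-start [0.1575 0.0283 0.1819]
1.5 [ 1.85  0.33 -0.  ] pos-from-start [0.1759 0.0316 0.1838]
1.6 [ 1.84  0.33 -0.19] pos-from-start [0.1944 0.035  0.1838]
1.7 [ 1.81  0.33 -0.37] pos-from-start [0.2128 0.0383 0.1819]
```

{"api": "jog_arm", "payload": {
  "motion": [
    {"dx":-0.15,"dy":-0.03,"dz":0.94,"turn":0},
    {"dx":0.09,"dy":0.01,"dz":0.93,"turn":0},
    {"dx":0.14,"dy":0.03,"dz":0.93,"turn":0},
    {"dx":0.18,"dy":0.03,"dz":0.92,"turn":0},
    {"dx":0.23,"dy":0.04,"dz":0.91,"turn":0},
    {"dx":0.27,"dy":0.05,"dz":0.9,"turn":0},
    {"dx":0.31,"dy":0.06,"dz":0.88,"turn":0},
    {"dx":0.36,"dy":0.06,"dz":0.87,"turn":0},
    {"dx":0.4,"dy":0.07,"dz":0.84,"turn":0},
    {"dx":0.44,"dy":0.08,"dz":0.83,"turn":0}
  ]
}}

```text
time: 4.2
tool_pos: [0.5137, 0.0575, 0.1552]
tcp_rot: [-2.019, -2.403, 0.005]
wrist_force: [-7.6, 1.2, 1.2]
width: 0.102
```

{"api": "jog_arm", "payload": {
  "motion": [
    {"dx":0.48,"dy":0.09,"dz":0.8,"turn":0},
    {"dx":0.52,"dy":0.09,"dz":0.78,"turn":0},
    {"dx":0.56,"dy":0.1,"dz":0.75,"turn":0},
    {"dx":0.59,"dy":0.11,"dz":0.72,"turn":0},
    {"dx":0.63,"dy":0.11,"dz":0.69,"turn":0},
    {"dx":0.66,"dy":0.12,"dz":0.66,"turn":0},
    {"dx":0.7,"dy":0.12,"dz":0.62,"turn":0},
    {"dx":0.72,"dy":0.13,"dz":0.59,"turn":0},
    {"dx":0,"dy":0,"dz":0,"turn":0},
    {"dx":0,"dy":0,"dz":0,"turn":0}
  ]
}}

```text
time: 5.03
tool_pos: [0.5639, 0.0666, 0.2149]
tcp_rot: [-2.021, -2.405, -0.0]
wrist_force: [-12.6, 1.9, 13.7]
width: 0.103
```

{"api": "jog_arm", "payload": {
  "motion": [
    {"dx":0,"dy":0,"dz":0,"turn":0},
    {"dx":0,"dy":0,"dz":0,"turn":0},
    {"dx":0,"dy":0,"dz":0,"turn":0},
    {"dx":0,"dy":0,"dz":0,"turn":0}
  ],
  "fingers": 1.7
}}

```text
time: 5.37
tool_pos: [0.5643, 0.0659, 0.2112]
tcp_rot: [2.021, 2.404, -0.0]
wrist_force: [-2.5, -1.0, 0.6]
width: 0.2
```

{"api": "jog_arm", "payload": {
  "motion": [
    {"dx":0.38,"dy":0.07,"dz":0.28,"turn":0},
    {"dx":0.38,"dy":0.07,"dz":0.27,"turn":0},
    {"dx":0.39,"dy":0.07,"dz":0.26,"turn":0},
    {"dx":0.39,"dy":0.07,"dz":0.25,"turn":0},
    {"dx":0,"dy":0,"dz":0,"turn":0}
  ]
}}

```text
time: 5.78
tool_pos: [0.581, 0.0692, 0.2224]
tcp_rot: [2.02, 2.404, 0.003]
wrist_force: [-0.5, -0.6, 0.6]
width: 0.197
```

{"api": "jog_arm", "payload": {
  "motion": [
    {"dx":0.4,"dy":0.07,"dz":0.24,"turn":0},
    {"dx":0,"dy":0,"dz":0,"turn":0}
  ]
}}

```text
time: 5.95
tool_pos: [0.5843, 0.0699, 0.2243]
tcp_rot: [2.021, 2.404, 0.002]
wrist_force: [-0.7, -0.4, 0.7]
width: 0.193
```

{"api": "jog_arm", "payload": {
  "motion": [
    {"dx":0.4,"dy":0.07,"dz":0.23,"turn":0},
    {"dx":0,"dy":0,"dz":0,"turn":0}
  ]
}}

```text
time: 6.12
tool_pos: [0.5881, 0.0706, 0.2265]
tcp_rot: [2.021, 2.405, 0.001]
wrist_force: [-0.4, 0.3, 0.3]
width: 0.196
```

{"api": "jog_arm", "payload": {
  "motion": [
    {"dx":0.41,"dy":0.07,"dz":0.21,"turn":0},
    {"dx":0,"dy":0,"dz":0,"turn":0}
  ]
}}

```text
time: 6.28
tool_pos: [0.5915, 0.0712, 0.2284]
tcp_rot: [-2.021, -2.405, 0.001]
wrist_force: [-3.1, -0.6, 0.6]
width: 0.2
```

{"api": "jog_arm", "payload": {
  "motion": [
    {"dx":0.41,"dy":0.07,"dz":0.2,"turn":0},
    {"dx":0,"dy":0,"dz":0,"turn":0}
  ]
}}

```text
time: 6.45
tool_pos: [0.5941, 0.0716, 0.2298]
tcp_rot: [-2.019, -2.403, 0.005]
wrist_force: [-6.5, -0.6, 2.3]
width: 0.199
```

{"api": "jog_arm", "payload": {
  "motion": [
    {"dx":0.3,"dy":0.05,"dz":0.14,"turn":0},
    {"dx":0,"dy":0,"dz":0,"turn":0}
  ]
}}

```text
time: 6.62
tool_pos: [0.5958, 0.0719, 0.2307]
tcp_rot: [-2.018, -2.401, 0.008]
wrist_force: [-8.0, -0.4, 2.4]
width: 0.203
```

{"api": "jog_arm", "payload": {
  "motion": [
    {"dx":0.3,"dy":0.05,"dz":0.13,"turn":0},
    {"dx":0,"dy":0,"dz":0,"turn":0}
  ]
}}

```text
time: 6.78
tool_pos: [0.5979, 0.0723, 0.2317]
tcp_rot: [-2.017, -2.4, 0.011]
wrist_force: [-11.1, -2.4, 4.3]
width: 0.199
```

{"api": "jog_arm", "payload": {
  "motion": [
    {"dx":0.3,"dy":0.05,"dz":0.12,"turn":0},
    {"dx":0,"dy":0,"dz":0,"turn":0}
  ]
}}

```text
time: 6.95
tool_pos: [0.6004, 0.0727, 0.233]
tcp_rot: [-2.017, -2.4, 0.012]
wrist_force: [-10.6, -2.4, 5.9]
width: 0.202
```

{"api": "jog_arm", "payload": {
  "motion": [
    {"dx":0.2,"dy":0.04,"dz":0.08,"turn":0},
    {"dx":0,"dy":0,"dz":0,"turn":0}
  ]
}}

```text
time: 7.12
tool_pos: [0.602, 0.0731, 0.2338]
tcp_rot: [-2.016, -2.399, 0.013]
wrist_force: [-13.7, -2.4, 4.8]
width: 0.197
```

{"api": "jog_arm", "payload": {
  "motion": [
    {"dx":0.2,"dy":0.04,"dz":0.08,"turn":0},
    {"dx":0,"dy":0,"dz":0,"turn":0}
  ]
}}

```text
time: 7.28
tool_pos: [0.6038, 0.0734, 0.2346]
tcp_rot: [-2.016, -2.399, 0.014]
wrist_force: [-13.7, -2.3, 6.5]
width: 0.199
```

{"api": "jog_arm", "payload": {
  "motion": [
    {"dx":0.2,"dy":0.04,"dz":0.08,"turn":0},
    {"dx":0,"dy":0,"dz":0,"turn":0}
  ]
}}

```text
time: 7.45
tool_pos: [0.6061, 0.0738, 0.2357]
tcp_rot: [-2.016, -2.4, 0.013]
wrist_force: [-13.7, -1.4, 6.1]
width: 0.199
```

{"api": "jog_arm", "payload": {
  "motion": [
    {"dx":0.2,"dy":0.04,"dz":0.08,"turn":0},
    {"dx":0,"dy":0,"dz":0,"turn":0}
  ]
}}

```text
time: 7.62
tool_pos: [0.6088, 0.0743, 0.237]
tcp_rot: [-2.017, -2.401, 0.01]
wrist_force: [-12.3, -2.1, 6.4]
width: 0.204
```

{"api": "jog_arm", "payload": {
  "motion": [
    {"dx":0.2,"dy":0.04,"dz":0.07,"turn":0},
    {"dx":0,"dy":0,"dz":0,"turn":0}
  ]
}}

```text
time: 7.78
tool_pos: [0.6119, 0.0749, 0.2384]
tcp_rot: [-2.019, -2.402, 0.007]
wrist_force: [-8.9, -1.1, 4.9]
width: 0.199
```

{"api": "jog_arm", "payload": {
  "motion": [
    {"dx":0.2,"dy":0.04,"dz":0.07,"turn":0},
    {"dx":0,"dy":0,"dz":0,"turn":0}
  ]
}}

```text
time: 7.95
tool_pos: [0.6153, 0.0756, 0.2394]
tcp_rot: [-2.02, -2.404, 0.003]
wrist_force: [-3.9, -1.3, 2.5]
width: 0.197
```

{"api": "jog_arm", "payload": {
  "motion": [
    {"dx":0.2,"dy":0.04,"dz":0.07,"turn":0},
    {"dx":0,"dy":0,"dz":0,"turn":0}
  ]
}}

```text
time: 8.12
tool_pos: [0.6188, 0.0762, 0.24]
tcp_rot: [2.021, 2.405, 0.001]
wrist_force: [-1.0, 0.3, 1.1]
width: 0.199
```

{"api": "jog_arm", "payload": {
  "motion": [
    {"dx":0.2,"dy":0.04,"dz":0.06,"turn":0},
    {"dx":0,"dy":0,"dz":0,"turn":0}
  ]
}}

```text
time: 8.28
tool_pos: [0.6214, 0.0766, 0.2403]
tcp_rot: [2.02, 2.404, 0.002]
wrist_force: [0.1, -0.6, 0.4]
width: 0.199
```

{"api": "jog_arm", "payload": {
  "motion": [
    {"dx":0.25,"dy":0.05,"dz":0.07,"turn":0},
    {"dx":0,"dy":0,"dz":0,"turn":0}
  ]
}}

```text
time: 8.45
tool_pos: [0.6238, 0.0772, 0.2409]
tcp_rot: [2.021, 2.404, 0.002]
wrist_force: [1.6, 0.1, -0.4]
width: 0.2
```

{"api": "jog_arm", "payload": {
  "motion": [
    {"dx":0,"dy":0,"dz":0,"turn":0},
    {"dx":0,"dy":0,"dz":0,"turn":0},
    {"dx":0,"dy":0,"dz":0,"turn":0},
    {"dx":0,"dy":0,"dz":0,"turn":0},
    {"dx":0,"dy":0,"dz":0,"turn":0},
    {"dx":0,"dy":0,"dz":0,"turn":0}
  ],
  "fingers": 6.5
}}

```text
time: 8.95
tool_pos: [0.623, 0.077, 0.2408]
tcp_rot: [2.021, 2.405, -0.0]
wrist_force: [-0.1, -0.6, -0.2]
width: 0.757
```

Run:
```python
from h import *
s=bot.read_state();print(s['tool_pos'],s['width'],s['wrist_force'])
snap('scene','s3');w=snap('wrist','w3')
a=cv2.imread('pics/s3.png')[100:300,180:420];b=w['p'][:,:,::-1]
cv2.imwrite('pics/v3.png',np.hstack([cv2.resize(a,(400,333)),cv2.resize(b,(400,333))]))
```

```text
[0.62295711 0.07697891 0.2407774 ] 0.7570885368348087 [-0.13477922 -0.56513133 -0.21636875]
```

View pics/v3.png

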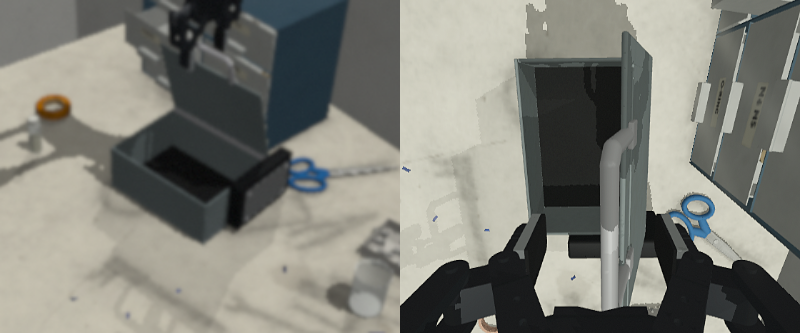

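The lid stands open by itself, with its bar between the open jaws and nothing touching it. The scissors lie behind the case. Next I'll go straight up, then across to the copper ring.

{"api": "jog_arm", "payload": {
  "motion": [
    {"dx":0,"dy":0,"dz":1,"turn":0},
    {"dx":0,"dy":0,"dz":1.5,"turn":0},
    {"dx":0,"dy":0,"dz":1.5,"turn":0},
    {"dx":0,"dy":0,"dz":1.5,"turn":0},
    {"dx":0,"dy":0,"dz":1.5,"turn":0},
    {"dx":0,"dy":0,"dz":1.5,"turn":0},
    {"dx":0,"dy":0,"dz":0,"turn":0}
  ]
}}

```text
time: 9.63
tool_pos: [0.6248, 0.0771, 0.3309]
tcp_rot: [2.018, 2.401, 0.008]
wrist_force: [0.1, 0.6, 0.6]
width: 0.76
```

Run:
```python
from h import *
s=bot.read_state();print(s['time'],s['tool_pos'],s['wrist_force'],s['q'])
w=snap('wrist','w4');P=pts(w)
# lid points: case frame
c,sn=np.cos(.178),np.sin(.178);d=P-np.array([.677,.087,.08]);X=d[...,0]*c+d[...,1]*sn;Y=-d[...,0]*sn+d[...,1]*c;Z=d[...,2]
m=(abs(Y)<.1)&(Z>.05)&(Z<.2)&(X<.05)&(X>-.15)
print(m.sum());A=np.stack([X[m],Z[m]],1);i=A[:,1]<.14
print(np.degrees(1),np.median(np.arctan2(A[i,1],-A[i,0])),np.median(np.arctan2(A[~i,1],-A[~i,0])), A[:,1].max())
```

```text
9.6333 [0.62483141 0.07712915 0.33092067] [0.11396121 0.56303873 0.59064445] [ 8.32695500e-02  1.29492904e-01  1.58220724e+00 -2.15673311e-05
  1.42248881e+00 -8.97062867e-02]
9169
57.29577951308232 1.3309224135720679 1.306606693987585 0.18846219847781231
```

{"api": "jog_arm", "payload": {
  "motion": [
    {"dx":-1.2,"dy":-2.76,"dz":0,"turn":0.085},
    {"dx":-1.2,"dy":-2.76,"dz":0,"turn":0.085},
    {"dx":-1.2,"dy":-2.76,"dz":0,"turn":0.085},
    {"dx":-1.2,"dy":-2.76,"dz":0,"turn":0.085},
    {"dx":-1.2,"dy":-2.76,"dz":0,"turn":0.085},
    {"dx":-1.2,"dy":-2.76,"dz":0,"turn":0.085},
    {"dx":-1.2,"dy":-2.76,"dz":0,"turn":0.085},
    {"dx":-1.2,"dy":-2.76,"dz":0,"turn":0.085},
    {"dx":-1.2,"dy":-2.76,"dz":0,"turn":0.085},
    {"dx":-1.2,"dy":-2.76,"dz":0,"turn":0.085},
    {"dx":-1.2,"dy":-2.76,"dz":0,"turn":0.085},
    {"dx":-1.2,"dy":-2.76,"dz":0,"turn":0.085}
  ]
}}

```text
time: 10.68
tool_pos: [0.4777, -0.2551, 0.3246]
tcp_rot: [-0.583, -3.086, -0.001]
wrist_force: [-0.3, 0.5, 0.3]
width: 0.764
```

{"api": "jog_arm", "payload": {
  "motion": [
    {"dx":0,"dy":0,"dz":-3,"turn":0},
    {"dx":0,"dy":0,"dz":-3,"turn":0},
    {"dx":0,"dy":0,"dz":-3,"turn":0},
    {"dx":0,"dy":0,"dz":-3,"turn":0},
    {"dx":0,"dy":0,"dz":-3,"turn":0},
    {"dx":0,"dy":0,"dz":-3,"turn":0},
    {"dx":0,"dy":0,"dz":0,"turn":0},
    {"dx":0,"dy":0,"dz":0,"turn":0}
  ]
}}

```text
time: 11.35
tool_pos: [0.4769, -0.253, 0.1433]
tcp_rot: [-0.589, -3.08, -0.003]
wrist_force: [-0.1, -0.4, 1.3]
width: 0.758
```

Run:
```python
from h import *
s=bot.read_state();print(s['time'],s['tool_pos'],s['tcp_rot'],s['wrist_force'],s['q'])
w=snap('wrist','w5');P=pts(w);hs=cv2.cvtColor(w['p'],cv2.COLOR_RGB2HSV)
m=((hs[...,1]>75)&(hs[...,2]>60)).astype(np.uint8)
n,l,st,ce=cv2.connectedComponentsWithStats(m)
for k in range(1,n):
  if st[k,4]>300:
    vv,uu=np.nonzero(l==k);c,r=cv2.minEnclosingCircle(np.stack([uu,vv],1).astype(np.float32));print(st[k],c,r,ray(w,*c,.010),np.median(hs[l==k],0),np.median(P[l==k],0),'dia',2*r/w['c'][2]*np.median(w['d'][l==k]))
```

```text
11.35 [ 0.47686912 -0.25297027  0.1432795 ] [-0.58885752 -3.07996492 -0.00328999] [-0.05531003 -0.35794358  1.31033275] [-5.33877915e-01  8.64634979e-02  1.98077976e+00  2.45740514e-08
  1.08055446e+00 -1.72685440e+00]
[ 137  130   65   63 1690] (169.38775634765625, 160.69387817382812) 32.9326057434082 [ 0.41217707 -0.32070439  0.01      ] [ 25. 165. 153.] [ 0.41196381 -0.32288734  0.01021076] dia 0.051374038598690996
[ 248  176   59   59 1286] (276.90380859375, 205.31947326660156) 29.77467155456543 [ 0.47616931 -0.25636209  0.01      ] [ 12.  89. 143.] [ 0.47701021 -0.25622776  0.01038502] dia 0.04797241838926962
```

View pics/w5.png

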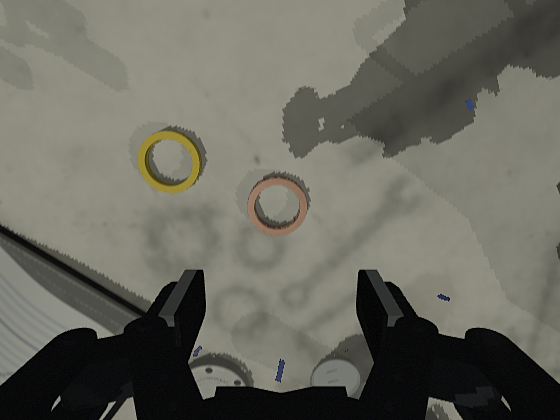

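The copper ring is at (277,205), centred between the jaws to within 3 mm. The yellow ring, at (169,161), is clear of both fingers.

{"api": "jog_arm", "payload": {
  "motion": [
    {"dx":0,"dy":-0.33,"dz":-2.5,"turn":0},
    {"dx":0,"dy":0,"dz":-2.5,"turn":0},
    {"dx":0,"dy":0,"dz":-2.5,"turn":0},
    {"dx":0,"dy":0,"dz":-2.5,"turn":0},
    {"dx":0,"dy":0,"dz":-1.5,"turn":0},
    {"dx":0,"dy":0,"dz":-1.0,"turn":0},
    {"dx":0,"dy":0,"dz":-0.5,"turn":0},
    {"dx":0,"dy":0,"dz":0,"turn":0},
    {"dx":0,"dy":0,"dz":0,"turn":0}
  ],
  "fingers": 6.2
}}

```text
time: 12.15
tool_pos: [0.4804, -0.2583, 0.0174]
tcp_rot: [0.589, 3.083, -0.001]
wrist_force: [0.3, -0.6, 0.4]
width: 0.725
```

{"api": "jog_arm", "payload": {
  "motion": [
    {"dx":0,"dy":0,"dz":-0.4,"turn":0},
    {"dx":0,"dy":0,"dz":-0.3,"turn":0},
    {"dx":0,"dy":0,"dz":-0.1,"turn":0},
    {"dx":0,"dy":0,"dz":0,"turn":0},
    {"dx":0,"dy":0,"dz":0,"turn":0}
  ]
}}

```text
time: 12.57
tool_pos: [0.4789, -0.2575, 0.0078]
tcp_rot: [-0.59, -3.086, 0.0]
wrist_force: [-0.3, -0.2, -1.0]
width: 0.724
```

{"api": "jog_arm", "payload": {
  "motion": [
    {"dx":-0.2,"dy":0.1,"dz":-0.3,"turn":0},
    {"dx":0,"dy":0,"dz":-0.2,"turn":0},
    {"dx":0,"dy":0,"dz":0,"turn":0},
    {"dx":0,"dy":0,"dz":0,"turn":0}
  ]
}}

```text
time: 12.9
tool_pos: [0.4767, -0.2563, 0.0025]
tcp_rot: [-0.59, -3.085, -0.0]
wrist_force: [0.5, -0.1, 0.6]
width: 0.722
```

{"api": "jog_arm", "payload": {
  "motion": [
    {"dx":0,"dy":0,"dz":0,"turn":0},
    {"dx":0,"dy":0,"dz":0,"turn":0},
    {"dx":0,"dy":0,"dz":0,"turn":0},
    {"dx":0,"dy":0,"dz":0,"turn":0},
    {"dx":0,"dy":0,"dz":0,"turn":0},
    {"dx":0,"dy":0,"dz":0,"turn":0}
  ],
  "fingers": 4.2,
  "grip_force": 25
}}

```text
time: 13.4
tool_pos: [0.4772, -0.2566, 0.0031]
tcp_rot: [0.59, 3.085, -0.0]
wrist_force: [-0.3, 0.6, 3.5]
width: 0.543
```

{"api": "jog_arm", "payload": {
  "motion": [
    {"dx":0,"dy":0,"dz":0.5,"turn":0},
    {"dx":0,"dy":0,"dz":1.5,"turn":0},
    {"dx":0,"dy":0,"dz":2,"turn":0},
    {"dx":0,"dy":0,"dz":2.5,"turn":0},
    {"dx":0,"dy":0,"dz":2.5,"turn":0},
    {"dx":0,"dy":0,"dz":2.5,"turn":0},
    {"dx":0,"dy":0,"dz":2.5,"turn":0},
    {"dx":0,"dy":0,"dz":1.0,"turn":0},
    {"dx":0,"dy":0,"dz":0,"turn":0}
  ]
}}

```text
time: 14.15
tool_pos: [0.479, -0.2577, 0.156]
tcp_rot: [0.589, 3.08, -0.003]
wrist_force: [0.1, -0.6, -0.7]
width: 0.541
```

Run:
```python
from h import *
s=bot.read_state();print(s['time'],s['tool_pos'],s['tcp_rot'],s['width'],s['wrist_force'])
w=snap('wrist','w6')
i=viewer.camera_info('wrist');print('cam',-np.array(i['R']).T@i['t'])
t=snap('top','t6');P=pts(t)
c,sn=np.cos(.178),np.sin(.178);d=P-np.array([.603,.0737,0]);X=d[...,0]*c+d[...,1]*sn;Y=-d[...,0]*sn+d[...,1]*c;Z=d[...,2]
m=(abs(Y)<.04)&(abs(X)<.1)&(Z>.24)&(Z<.29);print('bar case x',m.sum(),np.percentile(X[m],[2,25,50,75,98]),np.percentile(Z[m],[5,50,95]))
cv2.imwrite('pics/v6.png',np.hstack([cv2.resize(w['p'][:,:,::-1],(400,300)),cv2.resize(t['p'][:,:,::-1],(400,300))]))
```

```text
14.15 [ 0.47903978 -0.25768592  0.15603145] [ 0.58872325  3.07976349 -0.00341604] 0.5407859115516918 [ 0.10596997 -0.57501364 -0.6696464 ]
cam [ 0.40805541 -0.22998752  0.2964266 ]
bar case x 186 [0.02125852 0.02312922 0.02552726 0.02813524 0.03100426] [0.26241225 0.2659673  0.26865572]
```

View pics/v6.png

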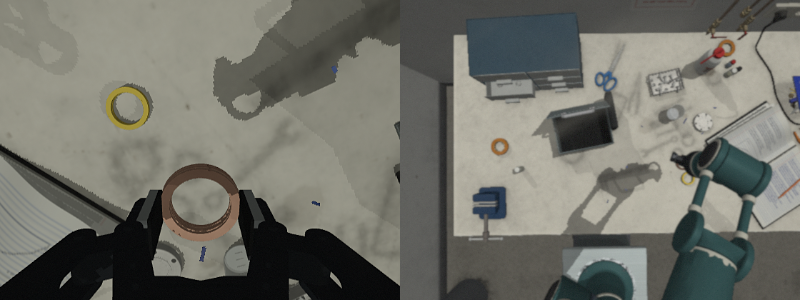

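The ring is held level between the pad tips. The case is open and the yellow ring hasn't moved. I'll check how far the wrist extends before it goes in near the lid bar.

Run:
```python
from h import *
T=np.array([.479,-.2577,.156])
q1=np.arctan2(T[1],T[0]);e=np.array([np.cos(q1),np.sin(q1)]);n=np.array([-e[1],e[0]])
snap('scene','s6')
for f in('t6','s6'):
    P=pts(load(f)).reshape(-1,3);d=P-T;r=d[:,:2]@e;l=d[:,:2]@n
    for lo in np.arange(0.05,.5,.04):
        m=(d[:,2]>lo)&(d[:,2]<lo+.04)&(abs(l)<.12)&(abs(r)<.2)
        if m.sum()>20: print(f,'h',lo.round(2),m.sum(),'r',np.percentile(r[m],[1,99]).round(3),'l',np.percentile(l[m],[1,99]).round(3))
```

```text
t6 h 0.05 80 r [-0.021  0.012] l [0.021 0.059]
t6 h 0.09 180 r [-0.025  0.004] l [0.027 0.07 ]
t6 h 0.13 237 r [-0.039  0.028] l [0.001 0.04 ]
t6 h 0.17 262 r [-0.039  0.026] l [0.003 0.04 ]
t6 h 0.21 145 r [-0.037  0.014] l [0.012 0.038]
t6 h 0.29 54 r [-0.041  0.03 ] l [-0.01   0.069]
t6 h 0.33 1260 r [-0.051  0.04 ] l [-0.044  0.07 ]
t6 h 0.37 5977 r [-0.166  0.03 ] l [-0.052  0.067]
t6 h 0.41 1487 r [-0.196 -0.106] l [-0.048  0.068]
t6 h 0.45 5216 r [-0.198 -0.127] l [-0.045  0.066]
t6 h 0.49 897 r [-0.2   -0.178] l [-0.015  0.041]
s6 h 0.05 404 r [-0.023  0.015] l [-0.066  0.056]
s6 h 0.09 457 r [-0.039  0.02 ] l [-0.067  0.013]
s6 h 0.13 782 r [-0.04   0.029] l [-0.039  0.009]
s6 h 0.17 616 r [-0.04   0.029] l [-0.039  0.007]
s6 h 0.21 757 r [-0.039  0.027] l [-0.038  0.005]
s6 h 0.25 740 r [-0.039  0.026] l [-0.037  0.005]
s6 h 0.29 583 r [-0.043  0.031] l [-0.068  0.019]
s6 h 0.33 1769 r [-0.061  0.036] l [-0.069  0.046]
s6 h 0.37 3426 r [-0.188  0.025] l [-0.061  0.053]
s6 h 0.41 1630 r [-0.199 -0.111] l [-0.053  0.051]
s6 h 0.45 1836 r [-0.199 -0.13 ] l [-0.052  0.058]
s6 h 0.49 146 r [-0.2   -0.183] l [-0.017  0.022]
```

{"api": "jog_arm", "payload": {
  "motion": [
    {"dx":0.76,"dy":2.71,"dz":0,"turn":0.046},
    {"dx":0.76,"dy":2.71,"dz":0,"turn":0.046},
    {"dx":0.76,"dy":2.71,"dz":0,"turn":0.046},
    {"dx":0.76,"dy":2.71,"dz":0,"turn":0.046},
    {"dx":0.76,"dy":2.71,"dz":0,"turn":0.046},
    {"dx":0.76,"dy":2.71,"dz":0,"turn":0.046},
    {"dx":0.76,"dy":2.71,"dz":0,"turn":0.046},
    {"dx":0.76,"dy":2.71,"dz":0,"turn":0.046},
    {"dx":0.76,"dy":2.71,"dz":0,"turn":0.046},
    {"dx":0.76,"dy":2.71,"dz":0,"turn":0.046},
    {"dx":0.76,"dy":2.71,"dz":0,"turn":0.046},
    {"dx":0.76,"dy":2.71,"dz":0,"turn":0.046}
  ]
}}

```text
time: 15.3
tool_pos: [0.5666, 0.07, 0.1498]
tcp_rot: [0.277, -3.125, 0.0]
wrist_force: [0.6, -0.1, -0.2]
width: 0.546
```

{"api": "jog_arm", "payload": {
  "motion": [
    {"dx":0,"dy":0,"dz":0,"turn":0},
    {"dx":0,"dy":0,"dz":0,"turn":0},
    {"dx":0,"dy":0,"dz":0,"turn":0}
  ]
}}

```text
time: 15.55
tool_pos: [0.5668, 0.0684, 0.1507]
tcp_rot: [0.273, -3.126, 0.001]
wrist_force: [-0.0, -0.5, -0.7]
width: 0.539
```

Run:
```python
from h import *
s=bot.read_state();print(s['time'],s['tool_pos'],s['tcp_rot'],s['width'],s['wrist_force'],s['q'])
w=snap('wrist','w7')
```

```text
15.55 [0.56678209 0.06840989 0.15065365] [ 2.73390239e-01 -3.12581919e+00  7.46020754e-04] 0.5388626434797389 [-0.00749042 -0.53948081 -0.6891886 ] [ 7.68024893e-02  1.35400130e-01  1.91153554e+00 -5.78952025e-04
  1.09849241e+00 -1.66820936e+00]
```

View pics/w7.png

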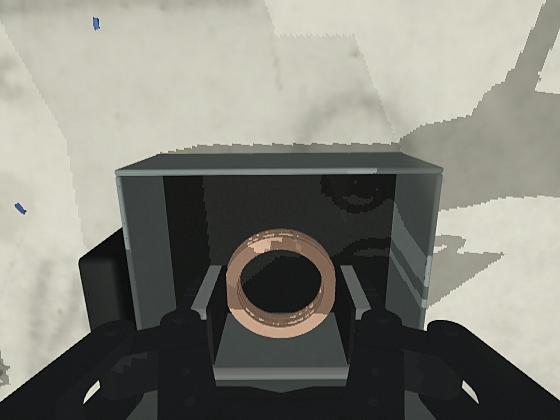

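The ring is level and centred between the side walls, and the case front edge at row 172 runs parallel to the view. I'll lower it slowly.

{"api": "jog_arm", "payload": {
  "motion": [
    {"dx":0.3,"dy":0.05,"dz":-1.5,"turn":0},
    {"dx":0,"dy":0,"dz":-1.8,"turn":0},
    {"dx":0,"dy":0,"dz":-1.8,"turn":0},
    {"dx":0,"dy":0,"dz":-1.8,"turn":0},
    {"dx":0,"dy":0,"dz":-1.8,"turn":0},
    {"dx":0,"dy":0,"dz":-1.5,"turn":0},
    {"dx":0,"dy":0,"dz":-1.0,"turn":0},
    {"dx":0,"dy":0,"dz":-0.8,"turn":0},
    {"dx":0,"dy":0,"dz":-0.5,"turn":0},
    {"dx":0,"dy":0,"dz":0,"turn":0},
    {"dx":0,"dy":0,"dz":0,"turn":0}
  ]
}}

```text
time: 16.52
tool_pos: [0.5715, 0.069, 0.0281]
tcp_rot: [-0.273, 3.129, -0.0]
wrist_force: [0.5, 0.0, -0.1]
width: 0.544
```

{"api": "jog_arm", "payload": {
  "motion": [
    {"dx":0,"dy":0,"dz":-0.4,"turn":0},
    {"dx":0,"dy":0,"dz":-0.3,"turn":0},
    {"dx":0,"dy":0,"dz":0,"turn":0},
    {"dx":0,"dy":0,"dz":0,"turn":0}
  ]
}}

```text
time: 16.85
tool_pos: [0.5712, 0.0693, 0.0208]
tcp_rot: [-0.274, 3.13, -0.0]
wrist_force: [0.6, -0.2, -0.8]
width: 0.537
```

{"api": "jog_arm", "payload": {
  "motion": [
    {"dx":0,"dy":0,"dz":-0.4,"turn":0},
    {"dx":0,"dy":0,"dz":-0.3,"turn":0},
    {"dx":0,"dy":0,"dz":0,"turn":0},
    {"dx":0,"dy":0,"dz":0,"turn":0}
  ]
}}

```text
time: 17.18
tool_pos: [0.5708, 0.0692, 0.0133]
tcp_rot: [0.273, -3.129, -0.0]
wrist_force: [-0.4, 0.2, -0.4]
width: 0.545
```

{"api": "jog_arm", "payload": {
  "motion": [
    {"dx":0,"dy":0,"dz":-0.2,"turn":0},
    {"dx":0,"dy":0,"dz":-0.1,"turn":0},
    {"dx":0,"dy":0,"dz":0,"turn":0},
    {"dx":0,"dy":0,"dz":0,"turn":0}
  ]
}}

```text
time: 17.52
tool_pos: [0.5711, 0.0692, 0.0107]
tcp_rot: [0.273, -3.13, 0.0]
wrist_force: [0.4, 0.2, -0.5]
width: 0.541
```

{"api": "jog_arm", "payload": {
  "motion": [
    {"dx":0,"dy":0,"dz":-0.1,"turn":0},
    {"dx":0,"dy":0,"dz":-0.1,"turn":0},
    {"dx":0,"dy":0,"dz":0,"turn":0}
  ]
}}

```text
time: 17.77
tool_pos: [0.571, 0.0692, 0.0086]
tcp_rot: [0.273, -3.129, 0.0]
wrist_force: [0.2, 0.6, 0.0]
width: 0.54
```

{"api": "jog_arm", "payload": {
  "motion": [
    {"dx":0,"dy":0,"dz":0,"turn":0},
    {"dx":0,"dy":0,"dz":0,"turn":0},
    {"dx":0,"dy":0,"dz":0,"turn":0},
    {"dx":0,"dy":0,"dz":0,"turn":0},
    {"dx":0,"dy":0,"dz":0,"turn":0}
  ],
  "fingers": 6.5
}}

```text
time: 18.18
tool_pos: [0.5713, 0.0692, 0.0089]
tcp_rot: [-0.273, 3.129, -0.0]
wrist_force: [0.2, 0.3, 0.1]
width: 0.76
```

{"api": "jog_arm", "payload": {
  "motion": [
    {"dx":0,"dy":0,"dz":0.5,"turn":0},
    {"dx":0,"dy":0,"dz":1.5,"turn":0},
    {"dx":0,"dy":0,"dz":2.5,"turn":0},
    {"dx":0,"dy":0,"dz":2.5,"turn":0},
    {"dx":0,"dy":0,"dz":2.5,"turn":0},
    {"dx":0,"dy":0,"dz":2.5,"turn":0},
    {"dx":0,"dy":0,"dz":2,"turn":0},
    {"dx":0,"dy":0,"dz":0,"turn":0},
    {"dx":0,"dy":0,"dz":0,"turn":0}
  ]
}}

```text
time: 18.93
tool_pos: [0.5725, 0.0693, 0.1508]
tcp_rot: [-0.273, 3.126, -0.0]
wrist_force: [0.1, -0.4, -0.3]
width: 0.761
```

Run:
```python
from h import *
s=bot.read_state();print(s['time'],s['tool_pos'],s['width'],s['wrist_force'])
w=snap('wrist','w8');sc=snap('scene','s8');P=pts(w);hs=cv2.cvtColor(w['p'],cv2.COLOR_RGB2HSV)
m=((hs[...,1]>75)&(hs[...,0]<20)&(P[...,2]<.05)).astype(np.uint8)
n,l,st,ce=cv2.connectedComponentsWithStats(m);k=1+st[1:,4].argmax();R=P[l==k];print(st[k],R.mean(0),np.percentile(R[:,2],[5,50,95]))
d=R.mean(0)-[.603,.0737,0];print('case',d[0]*.984+d[1]*.177,-d[0]*.177+d[1]*.984)
cv2.imwrite('pics/v8.png',np.hstack([cv2.resize(w['p'][:,:,::-1],(400,300)),cv2.resize(sc['p'][80:320,100:420,::-1],(400,300))]))
```

```text
18.9333 [0.57248949 0.06929707 0.15078281] 0.7606933004562115 [ 0.06610448 -0.38279308 -0.30989207]
[255 168  56  35 214] [0.5525652  0.07220144 0.00996333] [0.00457996 0.01132995 0.01496606]
case -0.04989308949581025 0.007452378236105492
```

View pics/v8.png

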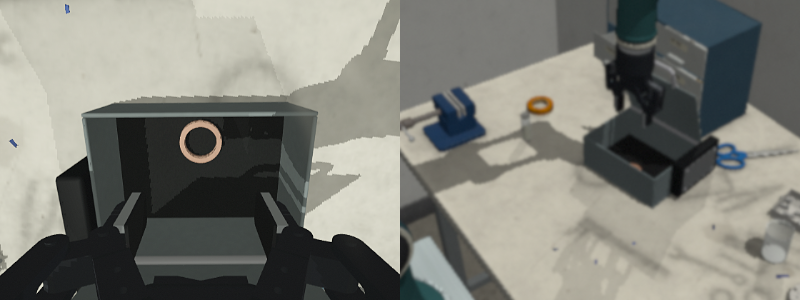

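Run:
```python
from h import *
w=load('w8');p=ray(w,280,198,.014)-np.array([.603,.0737,0]);print('ring case',p[0]*.984+p[1]*.177,-p[0]*.177+p[1]*.984)
bot.finish_job()
```

```text
ring case -0.03435504870543931 0.0001178059124693773
the job is handed in; nothing more can be done
```

The lid stands open by itself and the copper gasket pack lies flat on the case floor, let go. I handed the job in after about 19 s on the robot clock; the hand-in reports no verdict.

**Lid:** I pinched the handle, lifted the lid to about 0.9 rad, loosened the jaws and pushed on in 2–3 mm steps. The horizontal push peaked at about 14 N, which I reckon as about 10 N along the handle's path, above the stated 4–8 N. It then fell to zero and reversed slightly, so I stopped and opened the jaws. The lid measured about 1.31 rad, so by my estimate it never reached the end stop.

**Gasket pack:** I gripped the copper ring at its rim, lowered it in slowly and let go about 1–2 mm above the floor.

**Last checks:**
- **Position:** the ring's centre is at about x −34 mm, y 0 mm in the case frame. That is inside the limits, and its top is near the 14 mm expected for lying flat.
- **Lid and gripper:** the lid was still up in the last picture. The gripper was well above the case, and the wrist force was only noise.
- **A reading that disagreed:** a depth and colour mask put the ring at x −50 mm. It caught only part of the ring, so I used the position from the full ring outline. Both are within limits.
- **Bystanders:** the beaker, vial and tape roll looked undisturbed in the last pictures, and I never moved the gripper near them. I did not measure their final positions.

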